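# Clear the sine table and hold the gauge probe on its mark

### The arm

A 6-joint arm with a two-finger parallel gripper is mounted at the origin on a cart in front of the work surface, level with it; the furniture and walls round the work are solid. World frame = base frame: x ahead of the robot, y to its left, z up, the work surface at z = 0. Lengths are in m, angles in rad, forces in N, time in s.
With the tool pointing down it reaches from about 0.3 to 0.875 m from the base axis. Payload 6.4 kg.
Tool frame: the origin (TCP) lies midway between the tips of the shut fingers; the grasp point (between the pads) lies 19 mm behind it; z points along the fingers, y is the line along which they close (so a half turn about z gives the same grasp; the last joint's range is limited). The gripper opens to 85 mm and grips with 20 to 120 N. Pads are 22 mm wide; open, the fingers measure 114 mm over their backs; the gripper's body (76 mm by 85 mm) begins 54 mm behind the grasp point. The pads swing forward as they close: fully open they stand 13 mm farther back than shut.
Start: joints at [1.048, 0.181, 1.607, -0, 1.354, -0.206], TCP at [0.179, 0.546, 0.231] pointing down, gripper open.
Joint ranges: [-2.99, 2.99], [-0.89, 2.07], [0.3, 2.58], [-1.14, 4.28], [0, 2.63], [-3.12, 3.12]. Speed limits (rad/s): [2.57, 2.57, 3.01, 3.14, 3.14, 3.14].

### API

Orientations are given as a rotation vector (axis times angle).
In Python, from bench import ctrl, eyes gives the robot as it stands.
- The arm moves only by the tool jog_arm, never from a script. Its argument "targets" is a list of rows, each an object with "jaw": the finger opening in m, from 0 to 0.0854; "travel": the shift along the tool's x, y, z in m, a list of three; "roll": the turn about the tool's z in rad. In form: [{"jaw": jaw, "travel": [x, y, z], "roll": roll}, ...]. A call has 1 to 10 rows; each row is the pose to reach, as a shift and turn from the pose commanded when the call began, along the tool's axes at that moment; what a row does not reach only later rows make up. A row lasts 1/12 s, in which the tool goes at most 41.7 mm and 7.16 degrees, less where a joint would pass 70% of its speed; a pose out of reach is approached as far as the arm can. A call with a gripper value outside its range is refused whole. The fingers move at their own pace and stop on an object; "force" is the grip in N (left out, the last holds). Time passes only in rows, so rows that repeat a pose let the fingers close. It gives the time, the measured TCP pose, the force, the opening and the grip force at its end, in the units of the state.
- ctrl.observe(): the state, without advancing time (a new reading comes with each control period).
- eyes.snapshot(name): name is "scene" or "side" or "wrist"; returns a dict with "image" (420x560x3 uint8, red, green, blue), "camera_matrix" (3x3 intrinsics, pixels), "dist_coeffs" ([k1, k2, p1, p2, k3] as OpenCV has them; the pictures are not rectified), "eye" and "attitude" of the camera in the world. Camera axes: x right, y up, looking along -z (the intrinsics and any distortion apply to the point x, -y, -z); pixel columns grow to the right and rows downward; lengths in m; the calibration is good to about 2 mm. A picture is of the moment at which its call begins. There is no depth.
- ctrl.job_done(): hands the job in; it is judged then, once.
The state is a dict: "clock": time; "joint_positions": joint angles; "qvel": joint speeds; "joint_torque": joint torques, N m; "eef_pos": TCP position; "ee_rot": TCP orientation; "force": force on the tool from outside, world axes, zero at the start; "moment": the same for the moment, N m; "gripper_width": finger opening in m; "grip_force": force on a finger pad.
Only numpy, scipy, OpenCV 4.12 (cv2) and the standard library are available. Lean on these libraries where they do the work, as an engineer would, in place of code of your own. Each camera call takes 0.05 s, during which the arm holds its last target. There are 200 camera calls.

### The job

Lift the gold nozzle holder that was left lying on the sloping test plate off it and lay it down on the bench clear of the sine table, without dropping it. Then take the sprung gauge probe out of its stand and press its brass tip lightly on the yellow spot in the red ring, probe square to the sloping plate and not upright, so that the sprung tip goes about half way in (4 of its 8 mm). Finish while still holding the probe there in the gripper, and leave the dish, the black sleeve and the grease tin as they stand.

Things in the scene. Friction and masses are not known exactly. Their poses are not given: they have to be found in the camera images.
- sine_table: fixed steel sine table, base 130 x 130 mm, about 92 mm high at its back. Origin: centre of the underside, on the bench; z up; -x is its low front. Its upper plate slopes at 18 degrees, rising toward +x, and carries a pale aluminium test plate, 100 mm up the slope by 120 mm wide, with screw heads 3.5 mm high at the corners. Nothing on it moves
- mark (a point): centre of the yellow spot (16 mm) inside a red ring (46 mm outside) painted on the test plate's face; in the table's frame at x -7.4, y 0, z 71.4 mm. z is the outward normal of the sloping face (18 degrees from vertical, leaning to the table's -x), x runs up the slope, y across. The nozzle holder covers it at the start
- nozzle_holder: loose gold nozzle holder, a rod 122 mm long (its y axis), 21 mm wide (x) and 21 mm high (z), 0.11 kg; it collides as a plain box. Origin: centre of its underside. At the start it lies across the slope on the test plate, flat on the face, over the mark. The bench round world (0.50, 0.26) is always free to lay it on, lengthwise away from the robot
- stand: fixed grey probe stand, 70 x 70 mm, 64 mm high, with an upright 23 mm through hole in the middle. Origin: centre of the underside
- probe: loose gauge probe, 0.16 kg, upright in the stand, collar on its top. Origin: on its axis at the end of the extended tip; z from tip to cap. From there up: brass sprung tip to 14 mm (6 mm thick), barrel 18 mm diameter to 60, collar 34 mm diameter to 66, orange square grip 26 x 26 mm (flats facing x and y) to 126, cap to 134. In the stand the origin is 4 mm above the bench; lift 60 mm to clear
- probe_tip (a point): the very end of the probe's brass tip; it moves with the tip
- plunger (a joint): how far the sprung tip is pushed into the probe, 0 (out) to 0.008 m (fully in); spring 0.7 N at the start of travel plus 0.7 N per mm: about 3.5 N at 4 mm
- parts_dish: small blue dish of parts, 50 x 70 x 32 mm, a bystander. Origin: centre of the underside
- black_sleeve: black sleeve standing on end, 21 mm diameter, 76 mm high, a bystander. Origin: centre of the underside
- grease_tin: round grease tin with yellow lid, 62 mm diameter, 50 mm high, a bystander. Origin: centre of the underside

How it is judged:
By the outcome, as a careful person would: the job done as asked, in the order asked, and still so for the second after the job is handed in, while the arm keeps its last pose, push and grip.
It also fails if it takes over 51 s, if anything falls off the work surface, if the arm or the gripper's body presses on something with over 40 N, if the wrist force passes 120 N, or if a joint passes its speed limit or range.

## Working session

There is one attempt and no reset: what is moved stays moved. The work goes in short steps, Python scripts to look and compute and a tool call to move; the robot and the scene stay as the last step left them, time stands still between calls to the robot, and variables do not carry over. Pictures are saved under pics/ and viewed, at most 10 in all, crops included, and the job is handed in when it is done.

Besides the shell and the picture viewer there is one more tool, called as name(argument=value, ...), one argument or row to a line, values as JSON. jog_arm: Moves the arm, as the interface text tells. Its arguments: {"type":"object","properties":{"targets":{"type":"array","items":{"type":"object","properties":{"jaw":{"type":"number"},"travel":{"type":"array","items":{"type":"number"}},"roll":{"type":"number"}}}},"force":{"type":"number"}},"required":["targets"]}

```bash
ls; mkdir -p pics; python3 - <<'E'
from bench import ctrl, eyes
import cv2,pickle
o=ctrl.observe(); print(o)
d={}
for n in ["scene","side","wrist"]:
    s=eyes.snapshot(n); d[n]=s
    cv2.imwrite(f"pics/{n}0.png",s["image"][:,:,::-1])
    print(n,s["eye"],s["attitude"],s["camera_matrix"],s["dist_coeffs"])
pickle.dump(d,open("d0.pkl","wb"))
E
```

```text
pics
{'clock': 0.0, 'joint_positions': array([ 1.04770165e+00,  1.81540419e-01,  1.60806334e+00, -3.85915044e-05,
        1.35380733e+00, -2.06293531e-01]), 'qvel': array([-0.00093438, -0.00062436,  0.00033379,  0.00033064, -0.0005004 ,
        0.00081313]), 'joint_torque': array([ 1.04868435e-03, -4.44860208e+01, -3.51336551e+01, -3.00381025e-04,
        9.11783951e-03,  1.41458258e-05]), 'eef_pos': array([0.17882173, 0.54587108, 0.23035777]), 'ee_rot': array([-4.95441825e-01, -3.10165779e+00,  2.68912018e-03]), 'force': array([0.30438285, 0.62859147, 0.50239899]), 'moment': array([-0.0333744 , -0.05048091, -0.03570217]), 'grip_force': 0.0, 'gripper_width': 0.08564117219675572}
scene [-0.01345664 -0.46573765  0.53269179] [ 0.90441352 -0.45768577 -0.82162657] [[392.40358875   0.         273.35445098]
 [  0.         392.40358875 213.94618383]
 [  0.           0.           1.        ]] [-0.09229209  0.          0.          0.          0.        ]
side [0.40670182 0.96741135 0.44361944] [ 0.08223257 -1.71728009 -2.48642048] [[485.17228383   0.         282.35639712]
 [  0.         485.17228383 210.74059337]
 [  0.           0.           1.        ]] [0.05626141 0.         0.         0.         0.        ]
wrist [0.09961164 0.57214047 0.37335432] [-0.28440229 -0.20420547  1.24227696] [[339.04309945   0.         288.66340439]
 [  0.         339.04309945 202.5959406 ]
 [  0.           0.           1.        ]] [-0.0797062  0.         0.         0.         0.       ]
```

View pics/scene0.png

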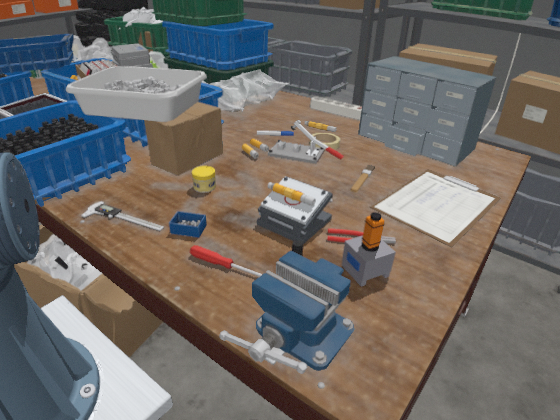

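View pics/side0.png

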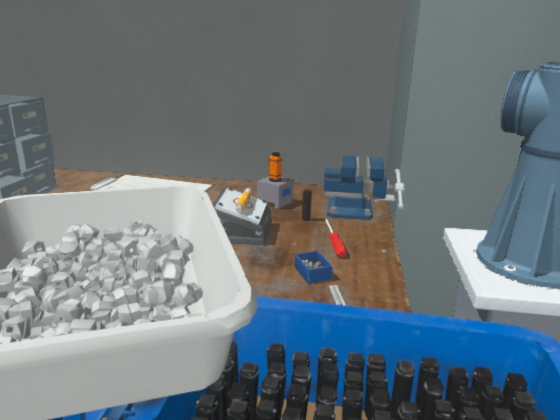

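The scene shows the sine table near (295,207) with the gold holder at (288,193). The probe in its stand is at (373,235), the dish at (188,225), the tin at (204,180), and the sleeve at (297,245) behind the vise. The side view shows the holder at (243,200), the probe at (276,167) and the sleeve at (307,205).

```bash
cat > h.py <<'E'
import numpy as np, cv2
from scipy.spatial.transform import Rotation as R
def ray(s,u,v):
    K=np.array(s["camera_matrix"]);D=np.array(s["dist_coeffs"])
    p=cv2.undistortPoints(np.array([[[u,v]]],float),K,D)[0,0]
    d=R.from_rotvec(s["attitude"]).apply([p[0],-p[1],-1.]); return np.array(s["eye"]),d/np.linalg.norm(d)
def plane(s,u,v,z):
    e,d=ray(s,u,v); return e+d*(z-e[2])/d[2]
def onplane(s,u,v,p0,n):
    e,d=ray(s,u,v); return e+d*np.dot(p0-e,n)/np.dot(d,n)
def tri(a,b):
    (e1,d1),(e2,d2)=a,b
    t=np.linalg.lstsq(np.c_[d1,-d2],e2-e1,rcond=None)[0]
    p,q=e1+d1*t[0],e2+d2*t[1]; return (p+q)/2,np.linalg.norm(p-q)
def proj(s,P):
    Rm=R.from_rotvec(s["attitude"]).inv(); c=Rm.apply(np.atleast_2d(P)-s["eye"])*[1,-1,-1]
    return cv2.projectPoints(c.astype(float),np.zeros(3),np.zeros(3),np.array(s["camera_matrix"]),np.array(s["dist_coeffs"]))[0][:,0]
def blobs(img,lo,hi,minA=15,roi=None):
    m=cv2.inRange(cv2.cvtColor(img,cv2.COLOR_RGB2HSV),np.array(lo),np.array(hi))
    if roi is not None:
        k=np.zeros_like(m);x0,y0,x1,y1=roi;k[y0:y1,x0:x1]=255;m&=k
    n,l,st,c=cv2.connectedComponentsWithStats(m)
    return [(c[i].round(1),st[i].tolist()) for i in range(1,n) if st[i,4]>=minA],l
E
python3 - <<'E'
import pickle; from h import *
d=pickle.load(open("d0.pkl","rb")); a,b=d["scene"],d["side"]
oa=blobs(a["image"],(5,180,130),(18,255,255),30,(350,200,400,260))[0]; ob=blobs(b["image"],(3,180,100),(18,255,255),30,(260,140,295,190))[0]
print("orange",oa,ob)
ga=blobs(a["image"],(15,120,120),(32,255,255),20,(260,170,320,210))[0]; gb=blobs(b["image"],(15,120,120),(32,255,255),20,(225,180,265,215))[0]
print("gold",ga,gb)
print(tri(ray(a,*oa[0][0]),ray(b,*ob[0][0])), tri(ray(a,*ga[0][0]),ray(b,*gb[0][0])))
print("dish",plane(a,188,225,.02),"tin",plane(a,204,180,.025),"sleevetop",tri(ray(a,297,243),ray(b,307,192)))
cv2.imwrite("pics/crop0.png",np.hstack([cv2.resize(a["image"][160:290,230:410],None,fx=3,fy=3,interpolation=2),])[:,:,::-1][:600,:800])
cv2.imwrite("pics/crop1.png",cv2.resize(b["image"][140:260,200:340],None,fx=5,fy=5,interpolation=2)[:,:,::-1])
E
```

```text
orange [(array([374.8, 221.6]), [366, 216, 18, 11, 94]), (array([372.4, 233.9]), [363, 224, 20, 20, 258])] [(array([274.5, 166.9]), [269, 156, 12, 23, 240])]
gold [(array([287. , 191.7]), [273, 183, 29, 19, 248])] [(array([243.8, 198.6]), [237, 192, 13, 17, 112])]
(array([ 0.58159567, -0.24701555,  0.10671366]), np.float64(0.017432164491425)) (array([ 0.61176146, -0.02494877,  0.08501003]), np.float64(0.0028200351145565568))
dish [0.4383992  0.12224668 0.02      ] tin [0.60079898 0.24077102 0.025     ] sleevetop (array([ 0.48264304, -0.1427145 ,  0.07204178]), np.float64(0.002573576989376966))
```

View pics/crop0.png

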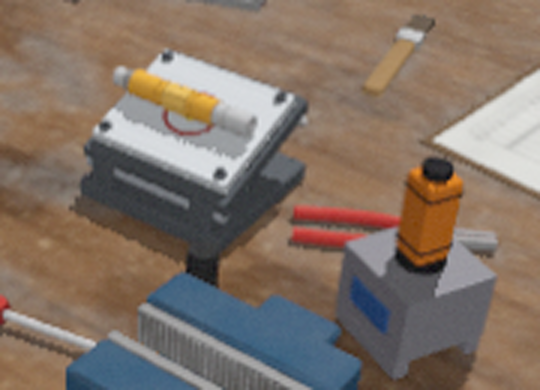

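View pics/wrist0.png

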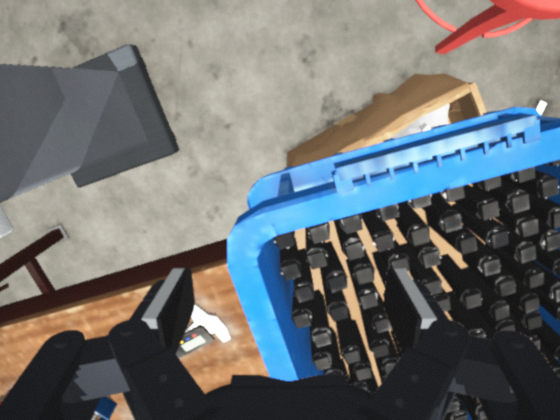

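The crop shows the table's four screw heads at full-image pixels (285.7,178.7), (323.7,192.7), (303.3,217.7) and (264.3,202.3). Its low front faces down-left. The rod lies across the plate with the ring partly hidden beneath it. The wrist image shows only the black-parts bin under the start pose. The jog keeps the tool vertical, so the probe will have to be tilted in the fingers against the stand's hole rim.

```bash
python3 - <<'E'
import pickle; from h import *; from scipy.optimize import least_squares
d=pickle.load(open("d0.pkl","rb")); a,b,w=d["scene"],d["side"],d["wrist"]
px=np.array([(285.7,178.7),(323.7,192.7),(303.3,217.7),(264.3,202.3)]) # up/left(+y), up/right, low/right, low/left
t=np.radians(18);u=np.array([np.cos(t),0,np.sin(t)]);n=np.array([-np.sin(t),0,np.cos(t)]);m=np.array([-.0074,0,.0714])
def pts(p):
    x,y,yaw,A,B,c=p
    q=np.array([m+u*(c+A*i)+np.array([0,B*j,0])+n*.0035 for i,j in[(1,1),(1,-1),(-1,-1),(-1,1)]])
    return R.from_euler("z",yaw).apply(q)+[x,y,0]
best=min((least_squares(lambda p:np.r_[(proj(a,pts(p))-px).ravel(),(p[5]-0)*100,(p[3]-.042)*300,(p[4]-.052)*300],[.6,-.03,y0,.042,.052,0]) for y0 in(-.5,0,.5)),key=lambda r:r.cost)
print(best.x,best.cost); x,y,yaw=best.x[:3]
print("mark",R.from_euler("z",yaw).apply(m)+[x,y,0])
Rt=R.from_rotvec([-4.95441825e-01,-3.10165779e+00,2.68912018e-03]);print("tool axes",Rt.as_matrix().round(3))
print("cam in tool",Rt.inv().apply(w["eye"]-np.array([.1788,.5459,.2304])),(Rt.inv()*R.from_rotvec(w["attitude"])).as_matrix().round(3))
print("orange all scene", plane(a,372.8,230.5,.100),"side",plane(b,275,167,.100))
yl=blobs(a["image"],(20,150,120),(35,255,255),30,(185,160,225,200))[0];print(yl)
print("tin", plane(a,204,174,.05),"dish", plane(a,188,222,.032))
E
```

```text
[ 6.21891172e-01 -4.24211694e-02  2.30712677e-02  4.22164111e-02
  5.21726632e-02  1.10196937e-04] 0.22379178226006535
mark [ 0.61449314 -0.04259188  0.0714    ]
tool axes [[-0.95   0.312 -0.001]
 [ 0.312  0.95  -0.002]
 [ 0.    -0.002 -1.   ]]
cam in tool [ 8.34703196e-02  1.04018888e-05 -1.42926560e-01] [[-0.     0.947  0.322]
 [ 1.     0.    -0.   ]
 [-0.     0.322 -0.947]]
orange all scene [ 0.57655861 -0.25144413  0.1       ] side [ 0.57487354 -0.24459195  0.1       ]
[(array([203.2, 172.6]), [192, 166, 23, 14, 266])]
tin [0.59301817 0.22971347 0.05      ] dish [0.43558068 0.11720766 0.032     ]
```

jog_arm(
  targets=[
    {"travel":[0,0,-0.08],"jaw":0.085},
    {"travel":[0,0,-0.08],"jaw":0.085},
    {"travel":[-0.591,-0.412,-0.06],"roll":1.23,"jaw":0.085},
    {"travel":[-0.591,-0.412,-0.06],"roll":1.23,"jaw":0.085},
    {"travel":[-0.591,-0.412,-0.06],"roll":1.23,"jaw":0.085},
    {"travel":[-0.591,-0.412,-0.06],"roll":1.23,"jaw":0.085},
    {"travel":[-0.591,-0.412,-0.06],"roll":1.23,"jaw":0.085},
    {"travel":[-0.591,-0.412,-0.06],"roll":1.23,"jaw":0.085},
    {"travel":[-0.591,-0.412,-0.06],"roll":1.23,"jaw":0.085},
    {"travel":[-0.591,-0.412,-0.06],"roll":1.23,"jaw":0.085},
  ],
)

```text
invalid input
```

jog_arm(
  targets=[
    {"jaw":0.085,"travel":[0,0,-0.08],"roll":0},
    {"jaw":0.085,"travel":[0,0,-0.08],"roll":0},
    {"jaw":0.085,"travel":[-0.591,-0.412,-0.06],"roll":1.23},
    {"jaw":0.085,"travel":[-0.591,-0.412,-0.06],"roll":1.23},
    {"jaw":0.085,"travel":[-0.591,-0.412,-0.06],"roll":1.23},
    {"jaw":0.085,"travel":[-0.591,-0.412,-0.06],"roll":1.23},
    {"jaw":0.085,"travel":[-0.591,-0.412,-0.06],"roll":1.23},
    {"jaw":0.085,"travel":[-0.591,-0.412,-0.06],"roll":1.23},
    {"jaw":0.085,"travel":[-0.591,-0.412,-0.06],"roll":1.23},
    {"jaw":0.085,"travel":[-0.591,-0.412,-0.06],"roll":1.23},
  ],
)

```text
clock: 0.98
eef_pos: [0.3801, 0.2784, 0.3019]
ee_rot: [1.93, 2.479, 0.0]
force: [1.4, 0.7, 0.1]
gripper_width: 0.0849
grip_force: 0.0
```

jog_arm(
  targets=[
    {"jaw":0.085,"travel":[-0.362,0.135,0.02],"roll":0.225},
    {"jaw":0.085,"travel":[-0.362,0.135,0.02],"roll":0.225},
    {"jaw":0.085,"travel":[-0.362,0.135,0.02],"roll":0.225},
    {"jaw":0.085,"travel":[-0.362,0.135,0.02],"roll":0.225},
    {"jaw":0.085,"travel":[-0.362,0.135,0.02],"roll":0.225},
    {"jaw":0.085,"travel":[-0.362,0.135,0.02],"roll":0.225},
    {"jaw":0.085,"travel":[-0.362,0.135,0.02],"roll":0.225},
    {"jaw":0.085,"travel":[-0.362,0.135,0.02],"roll":0.225},
    {"jaw":0.085,"travel":[-0.362,0.135,0.02],"roll":0.225},
    {"jaw":0.085,"travel":[-0.362,0.135,0.02],"roll":0.225},
  ],
)

```text
clock: 1.82
eef_pos: [0.603, -0.0415, 0.2807]
ee_rot: [2.193, 2.248, -0.002]
force: [-0.3, 0.3, -0.4]
gripper_width: 0.0854
grip_force: 0.0
```

```bash
python3 - <<'E'
from bench import ctrl, eyes
import cv2,pickle
o=ctrl.observe(); print(o["clock"],o["eef_pos"],o["ee_rot"],o["force"])
s=eyes.snapshot("wrist"); s["o"]=o; pickle.dump(s,open("w1.pkl","wb"))
cv2.imwrite("pics/w1.png",s["image"][:,:,::-1])
E
```

```text
1.8167 [ 0.60295652 -0.041486    0.28073746] [ 2.19324974  2.24827659 -0.00225271] [-0.29026163  0.31641052 -0.37909345]
```

View pics/w1.png

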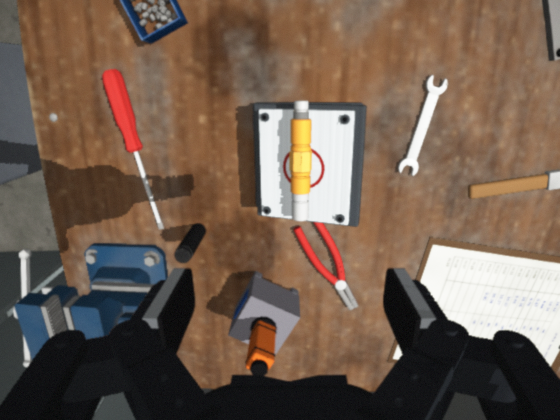

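The wrist view shows the plate screws at about (263,117), (344,119), (340,217) and (266,210). The rod runs from (302,102) to (301,220) with the red ring around (304,167). The stand top is at about (268,300) and the probe leads to its cap at (260,367). The sleeve is at (190,243).

```bash
python3 - <<'E'
import pickle; from h import *; from scipy.optimize import least_squares
s=pickle.load(open("w1.pkl","rb")); im=s["image"]; a=pickle.load(open("d0.pkl","rb"))["scene"]
g=cv2.cvtColor(im,cv2.COLOR_RGB2GRAY); px=[]
for x,y in[(344,119),(340,217),(266,210),(263,117)]:   # placeholder order fixed below
    r=g[y-7:y+8,x-7:x+8].astype(float); wgt=np.clip(120-r,0,None); yy,xx=np.mgrid[-7:8,-7:8]
    px.append((x+(wgt*xx).sum()/wgt.sum(),y+(wgt*yy).sum()/wgt.sum()))
px=np.array(px);print(px.round(1))
pa=np.array([(285.7,178.7),(323.7,192.7),(303.3,217.7),(264.3,202.3)])
t=np.radians(18);u=np.array([np.cos(t),0,np.sin(t)]);n=np.array([-np.sin(t),0,np.cos(t)]);m=np.array([-.0074,0,.0714])
def pts(p):
    x,y,yaw,A,B,c=p
    q=np.array([m+u*(c+A*i)+np.array([0,B*j,0])+n*.0035 for i,j in[(1,1),(1,-1),(-1,-1),(-1,1)]])
    return R.from_euler("z",yaw).apply(q)+[x,y,0]
f=lambda p:np.r_[(proj(s,pts(p))-px).ravel(),(proj(a,pts(p))-pa).ravel(),(p[3]-.042)*300,(p[4]-.052)*300,p[5]*300]
r=least_squares(f,[.6,-.03,0,.042,.052,0]);print(r.x,r.fun.round(1))
x,y,yaw=r.x[:3];Rz=R.from_euler("z",yaw);M=Rz.apply(m)+[x,y,0];N=Rz.apply(n);print("mark",M,"px",proj(s,M))
# ring check
hsv=cv2.cvtColor(im,cv2.COLOR_RGB2HSV)
red=(cv2.inRange(hsv,(0,120,80),(8,255,255))|cv2.inRange(hsv,(172,120,80),(180,255,255)));k=np.zeros_like(red);k[140:195,275:330]=1;red*=k
ys,xs=np.nonzero(red);P=np.array([onplane(s,i,j,M,N) for i,j in zip(xs,ys)])
L=Rz.inv().apply(P-M);L2=np.c_[L@u,L[:,1]]
c=least_squares(lambda q:np.hypot(*(L2-q[:2]).T)-q[2],[0,0,.02]).x;print("ring centre in face(up,across), r",c)
# rod
gold=cv2.inRange(hsv,(15,110,110),(32,255,255));k[:]=0;k[95:230,280:325]=1;gold*=k
(cx,cy),(w_,h_),ang=cv2.minAreaRect(cv2.findNonZero(gold));print("gold",cx,cy,w_,h_,ang)
for q in[(302,102),(cx,cy),(301,220)]:
    p=onplane(s,*q,M+N*.0105,N);print("rod",p,Rz.inv().apply(p-M-N*.0105))
# stand and probe
for q in[(255,275),(299,292)]:print("stand corner",plane(s,*q,.064))
ob,_=blobs(im,(3,170,90),(18,255,255),40,(235,300,290,375));print(ob)
print("cap",plane(s,259,368,.134))
E
```

```text
[[344.1 119. ]
 [339.4 218.2]
 [263.  209.8]
 [260.4 117. ]]
[ 0.62604117 -0.0389037   0.0288596   0.0436334   0.05193146 -0.00284741] [-0.2  0.3  0.   0.5  0.4  0.6  0.4  0.2 -0.7 -0.7 -0.9 -1.  -1.3  0.3
 -0.7 -0.1  0.5 -0.  -0.9]
mark [ 0.61864425 -0.03911723  0.0714    ] px [[304.01067801 167.84713155]]
ring centre in face(up,across), r [-0.00117412  0.00014736  0.02125793]
gold 299.95025634765625 155.94476318359375 21.759357452392578 74.73866271972656 3.012787342071533
rod [0.61367507 0.02882315 0.08146343] [2.38023698e-04 6.80554750e-02 7.73385878e-05]
rod [ 0.61352899 -0.02460582  0.08091505] [-0.00144971  0.01465297 -0.00047104]
rod [ 0.61712576 -0.09468434  0.08142619] [ 1.23396285e-04 -5.55001536e-02  4.00938835e-05]
stand corner [ 0.56480235 -0.17494917  0.064     ]
stand corner [ 0.61908142 -0.19775227  0.064     ]
[(array([262. , 344.7]), [246, 321, 29, 48, 898])]
cap [ 0.57469871 -0.25191297  0.134     ]
```

jog_arm(
  targets=[
    {"jaw":0.038,"travel":[0.0082,0.0112,0.04],"roll":0.003},
    {"jaw":0.038,"travel":[0.0082,0.0112,0.08],"roll":0.003},
    {"jaw":0.038,"travel":[0.0082,0.0112,0.12],"roll":0.003},
    {"jaw":0.038,"travel":[0.0082,0.0112,0.15],"roll":0.003},
    {"jaw":0.038,"travel":[0.0082,0.0112,0.165],"roll":0.003},
    {"jaw":0.038,"travel":[0.0082,0.0112,0.17],"roll":0.003},
    {"jaw":0.038,"travel":[0.0082,0.0112,0.17],"roll":0.003},
    {"jaw":0.038,"travel":[0.0082,0.0112,0.17],"roll":0.003},
  ],
  force=40,
)

```text
clock: 2.53
eef_pos: [0.6127, -0.0274, 0.1133]
ee_rot: [2.191, 2.25, 0.001]
force: [0.2, 0.8, 0.6]
gripper_width: 0.0379
grip_force: 0.0
```

```bash
python3 - <<'E'
from bench import ctrl, eyes
import cv2,pickle
s=eyes.snapshot("wrist"); s["o"]=ctrl.observe(); pickle.dump(s,open("w2.pkl","wb"))
cv2.imwrite("pics/w2.png",s["image"][:,:,::-1])
E
```

```text
(no output)
```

View pics/w2.png

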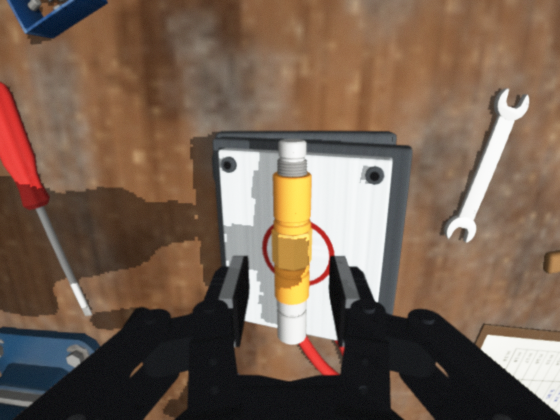

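The view shows the rod lying between the part-closed fingers. Its axis is at column 292, with ends at rows 140 and 343, and the fingers are at columns 240 and 338, which is near centred. I'll descend and close.

jog_arm(
  targets=[
    {"jaw":0.038,"travel":[-0.002,0.0015,0.012],"roll":0},
    {"jaw":0.038,"travel":[-0.002,0.0015,0.022],"roll":0},
    {"jaw":0.038,"travel":[-0.002,0.0015,0.028],"roll":0},
    {"jaw":0.038,"travel":[-0.002,0.0015,0.032],"roll":0},
    {"jaw":0.038,"travel":[-0.002,0.0015,0.032],"roll":0},
    {"jaw":0.038,"travel":[-0.002,0.0015,0.032],"roll":0},
  ],
  force=40,
)

```text
clock: 3.08
eef_pos: [0.6134, -0.0297, 0.0796]
ee_rot: [-2.192, -2.25, 0.001]
force: [-0.1, 0.0, 0.3]
gripper_width: 0.0381
grip_force: 0.0
```

jog_arm(
  targets=[
    {"jaw":0.012,"travel":[0,0,0],"roll":0},
    {"jaw":0.012,"travel":[0,0,0],"roll":0},
    {"jaw":0.012,"travel":[0,0,0],"roll":0},
    {"jaw":0.012,"travel":[0,0,0],"roll":0},
    {"jaw":0.012,"travel":[0,0,0],"roll":0},
    {"jaw":0.012,"travel":[0,0,0],"roll":0},
  ],
  force=40,
)

```text
clock: 3.58
eef_pos: [0.6138, -0.0298, 0.0806]
ee_rot: [2.192, 2.25, 0.0]
force: [-3.5, -0.8, 4.9]
gripper_width: 0.0217
grip_force: 38.3
```

jog_arm(
  targets=[
    {"jaw":0.01,"travel":[0,0,-0.005],"roll":0},
    {"jaw":0.01,"travel":[0,0,-0.015],"roll":0},
    {"jaw":0.01,"travel":[0,0,-0.03],"roll":0},
    {"jaw":0.01,"travel":[0,0,-0.05],"roll":0},
    {"jaw":0.01,"travel":[0,0,-0.08],"roll":0},
    {"jaw":0.01,"travel":[0,0,-0.1],"roll":0},
    {"jaw":0.01,"travel":[0,0,-0.1],"roll":0},
  ],
  force=60,
)

```text
clock: 4.17
eef_pos: [0.617, -0.0304, 0.1863]
ee_rot: [2.186, 2.244, 0.008]
force: [0.8, -0.7, -0.7]
gripper_width: 0.0209
grip_force: 55.3
```

```bash
python3 - <<'E'
from bench import ctrl, eyes
import cv2,pickle; from h import *
s=eyes.snapshot("scene"); w=eyes.snapshot("wrist"); o=ctrl.observe(); pickle.dump((s,w,o),open("w3.pkl","wb"))
print(o["force"],o["gripper_width"],o["grip_force"])
A=cv2.resize(s["image"][110:260,200:380],None,fx=2.2,fy=2.2,interpolation=2); B=cv2.resize(w["image"],(400,300))
B=cv2.copyMakeBorder(B,0,A.shape[0]-300,0,0,cv2.BORDER_CONSTANT)
cv2.imwrite("pics/w3.png",np.hstack([A,B])[:,:,::-1])
# tin, with this wrist view and scene: yellow lid
print(blobs(w["image"],(20,150,100),(35,255,255),60)[0])
E
```

```text
[-0.14620067 -0.18888557 -1.50353791] 0.020806131807810224 55.29458770528436
[(array([296.9, 224.1]), [281, 191, 33, 71, 1971]), (array([294.8, 329.1]), [283, 317, 27, 23, 462])]
```

View pics/w3.png

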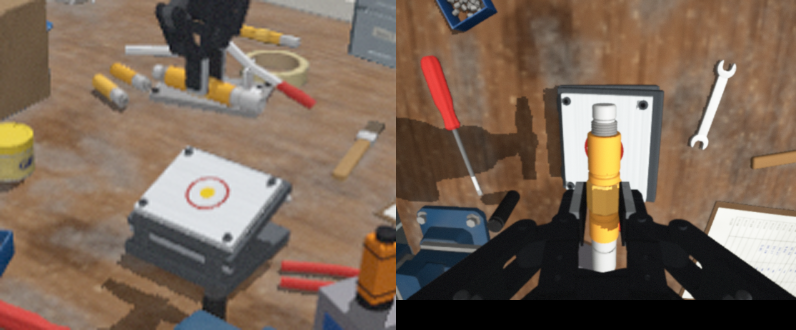

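The scene shows the rod held level above the plate with the yellow mark now bare at about pixel (294.1,197.3). The wrist view shows the rod centred between the pads.

jog_arm(
  targets=[
    {"jaw":0.01,"travel":[0.298,-0.124,0],"roll":-1.546},
    {"jaw":0.01,"travel":[0.298,-0.124,0],"roll":-1.546},
    {"jaw":0.01,"travel":[0.298,-0.124,0],"roll":-1.546},
    {"jaw":0.01,"travel":[0.298,-0.124,0],"roll":-1.546},
    {"jaw":0.01,"travel":[0.298,-0.124,0],"roll":-1.546},
    {"jaw":0.01,"travel":[0.298,-0.124,0],"roll":-1.546},
    {"jaw":0.01,"travel":[0.298,-0.124,0],"roll":-1.546},
    {"jaw":0.01,"travel":[0.298,-0.124,0],"roll":-1.546},
    {"jaw":0.01,"travel":[0.298,-0.124,0],"roll":-1.546},
    {"jaw":0.01,"travel":[0.298,-0.124,0],"roll":-1.546},
  ],
  force=60,
)

```text
clock: 5.1
eef_pos: [0.4795, 0.2667, 0.178]
ee_rot: [-0.445, -3.107, 0.002]
force: [-0.0, 0.5, -0.6]
gripper_width: 0.0205
grip_force: 55.4
```

```bash
python3 - <<'E'
import pickle; from h import *
s,w,o=pickle.load(open("w3.pkl","rb"))
hsv=cv2.cvtColor(s["image"],cv2.COLOR_RGB2HSV);m=cv2.inRange(hsv,(18,120,120),(35,255,255));k=np.zeros_like(m);k[188:208,284:305]=1
ys,xs=np.nonzero(m*k);print("yellow scene",xs.mean(),ys.mean(),len(xs),"->",plane(s,xs.mean(),ys.mean(),.0714))
print("tin",plane(s,203.2,172.6,.05))
s2=pickle.load(open("w2.pkl","rb"))
# pixel of dish in w1 for check
b,_=blobs(pickle.load(open("w1.pkl","rb"))["image"],(100,120,40),(125,255,255),60,(100,0,200,60));print(b)
E
```

```text
yellow scene 293.63157894736844 197.26315789473685 19 -> [ 0.61794791 -0.03876302  0.0714    ]
tin [0.59710025 0.23706408 0.05      ]
[(array([154.4,  22.6]), [122, 0, 64, 42, 690])]
```

jog_arm(
  targets=[
    {"jaw":0.01,"travel":[0,0,0.03],"roll":-0.285},
    {"jaw":0.01,"travel":[0,0,0.06],"roll":-0.285},
    {"jaw":0.01,"travel":[0,0,0.09],"roll":-0.285},
    {"jaw":0.01,"travel":[0,0,0.12],"roll":-0.285},
    {"jaw":0.01,"travel":[0,0,0.14],"roll":-0.285},
    {"jaw":0.01,"travel":[0,0,0.15],"roll":-0.285},
    {"jaw":0.01,"travel":[0,0,0.155],"roll":-0.285},
    {"jaw":0.01,"travel":[0,0,0.158],"roll":-0.285},
    {"jaw":0.01,"travel":[0,0,0.158],"roll":-0.285},
    {"jaw":0.01,"travel":[0,0,0.158],"roll":-0.285},
  ],
  force=60,
)

```text
clock: 5.93
eef_pos: [0.4829, 0.2653, 0.0231]
ee_rot: [0.015, 3.14, 0.001]
force: [-0.1, -0.4, -0.2]
gripper_width: 0.0209
grip_force: 55.5
```

```bash
python3 - <<'E'
from bench import ctrl, eyes
import cv2; from h import *
s=eyes.snapshot("scene"); w=eyes.snapshot("wrist"); o=ctrl.observe(); print(o["eef_pos"],o["ee_rot"],o["force"])
A=cv2.resize(s["image"][120:260,120:290],None,fx=2.3,fy=2.3,interpolation=2); B=cv2.resize(w["image"],(400,300))
A=cv2.copyMakeBorder(A,0,max(0,300-A.shape[0]),0,0,cv2.BORDER_CONSTANT);B=cv2.copyMakeBorder(B,0,A.shape[0]-300,0,0,cv2.BORDER_CONSTANT)
cv2.imwrite("pics/w4.png",np.hstack([A,B])[:,:,::-1])
E
```

```text
[0.48300385 0.26528721 0.02339464] [1.53920683e-02 3.13915957e+00 1.16126143e-03] [-0.61586396  0.12741512 -0.66789618]
```

View pics/w4.png

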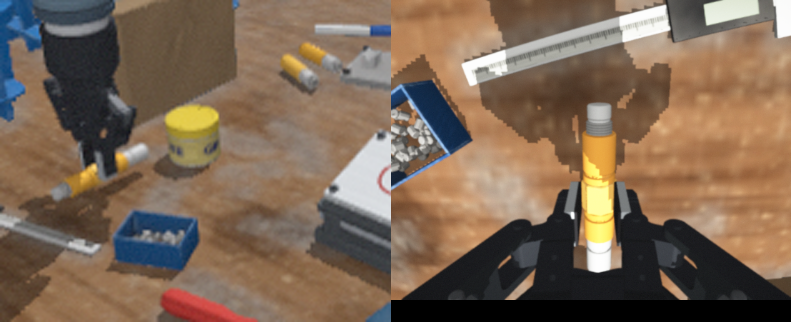

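The rod is still level in the fingers over clear bench. The tin, dish and caliper are all clear of it.

jog_arm(
  targets=[
    {"jaw":0.01,"travel":[0,0,0.006],"roll":0},
    {"jaw":0.01,"travel":[0,0,0.01],"roll":0},
    {"jaw":0.01,"travel":[0,0,0.012],"roll":0},
    {"jaw":0.01,"travel":[0,0,0.0135],"roll":0},
    {"jaw":0.01,"travel":[0,0,0.015],"roll":0},
    {"jaw":0.01,"travel":[0,0,0.015],"roll":0},
    {"jaw":0.01,"travel":[0,0,0.015],"roll":0},
  ],
  force=60,
)

```text
clock: 6.62
eef_pos: [0.4841, 0.266, 0.0103]
ee_rot: [0.015, 3.137, 0.002]
force: [-5.9, -1.8, 22.9]
gripper_width: 0.0204
grip_force: 55.6
```

jog_arm(
  targets=[
    {"jaw":0.01,"travel":[0,0,-0.0015],"roll":0},
    {"jaw":0.01,"travel":[0,0,-0.0015],"roll":0},
    {"jaw":0.05,"travel":[0,0,-0.0015],"roll":0},
    {"jaw":0.05,"travel":[0,0,-0.0015],"roll":0},
    {"jaw":0.05,"travel":[0,0,-0.0015],"roll":0},
    {"jaw":0.05,"travel":[0,0,-0.01],"roll":0},
    {"jaw":0.05,"travel":[0,0,-0.05],"roll":0},
    {"jaw":0.05,"travel":[0,0,-0.09],"roll":0},
    {"jaw":0.05,"travel":[0,0,-0.13],"roll":0},
    {"jaw":0.05,"travel":[0,0,-0.17],"roll":0},
  ],
  force=60,
)

```text
clock: 7.45
eef_pos: [0.4813, 0.2648, 0.1789]
ee_rot: [-0.015, -3.141, 0.0]
force: [1.4, 0.6, -0.2]
gripper_width: 0.0501
grip_force: 0.0
```

```bash
python3 - <<'E'
from bench import ctrl, eyes
import cv2,pickle; from h import *
s=eyes.snapshot("scene"); o=ctrl.observe(); print(o["clock"],o["eef_pos"],o["ee_rot"],o["force"],o["joint_positions"])
pickle.dump(s,open("s5.pkl","wb"))
A=cv2.resize(s["image"][120:220,110:270],None,fx=2.5,fy=2.5,interpolation=2); B=cv2.resize(s["image"][200:290,330:410],None,fx=4.5,fy=4.5,interpolation=2)
h=max(A.shape[0],B.shape[0]);f=lambda X:cv2.copyMakeBorder(X,0,h-X.shape[0],0,0,cv2.BORDER_CONSTANT)
cv2.imwrite("pics/w5.png",np.hstack([f(A),f(B)])[:,:,::-1])
E
```

```text
7.5 [0.4860556  0.26643924 0.1881997 ] [0.014672   3.12934567 0.00576873] [4.13244284 2.94337722 6.63592898] [ 2.87267589e-01  1.68823957e-01  1.71179815e+00  1.81200030e-05
  1.24821871e+00 -1.27415740e+00]
```

View pics/w5.png

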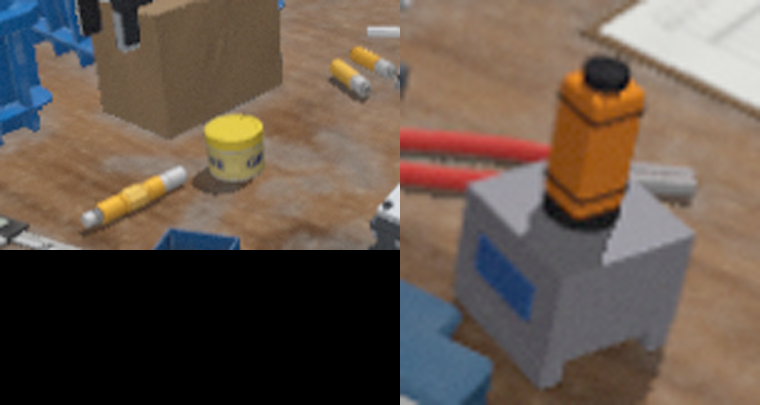

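The rod now rests flat on the bench beside the tin, which is untouched. The stand's top corners are near (345,242) and (395,252), with the probe upright at about (373,232). Next I look at the probe from above, by numbers.

jog_arm(
  targets=[
    {"jaw":0.06,"travel":[-0.173,-0.544,-0.03],"roll":0.39},
    {"jaw":0.06,"travel":[-0.173,-0.544,-0.03],"roll":0.39},
    {"jaw":0.06,"travel":[-0.173,-0.544,-0.03],"roll":0.39},
    {"jaw":0.06,"travel":[-0.173,-0.544,-0.03],"roll":0.39},
    {"jaw":0.06,"travel":[-0.173,-0.544,-0.03],"roll":0.39},
    {"jaw":0.06,"travel":[-0.173,-0.544,-0.03],"roll":0.39},
    {"jaw":0.06,"travel":[-0.173,-0.544,-0.03],"roll":0.39},
    {"jaw":0.06,"travel":[-0.173,-0.544,-0.03],"roll":0.39},
    {"jaw":0.06,"travel":[-0.173,-0.544,-0.03],"roll":0.39},
    {"jaw":0.06,"travel":[-0.173,-0.544,-0.03],"roll":0.39},
  ],
)

```text
clock: 8.33
eef_pos: [0.6042, -0.1348, 0.199]
ee_rot: [-0.624, -3.079, -0.0]
force: [0.5, 1.5, 0.2]
gripper_width: 0.0596
grip_force: 0.0
```

```bash
cat > st.py <<'E'
from bench import ctrl, eyes
from h import *
def st():
    o=ctrl.observe(); M=R.from_rotvec(o["ee_rot"]).as_matrix()
    print("t",o["clock"],"p",o["eef_pos"].round(4),"x",M[:,0].round(3),"y",M[:,1].round(3),"F",o["force"].round(1),"w",o["gripper_width"].round(4),"j6",o["joint_positions"][5].round(2))
    return o,M
def togo(M,p,q): print("travel",(M.T@(np.array(q)-p)).round(4))
E
python3 - <<'E'
from st import *
o,M=st(); togo(M,o["eef_pos"],[.654,-.28,.21])
E
```

```text
Traceback (most recent call last):
  File "st.py", line 5, in st
    print("t",o["clock"],"p",o["eef_pos"].round(4),"x",M[:,0].round(3),"y",M[:,1].round(3),"F",o["force"].round(1),"w",o["gripper_width"].round(4),"j6",o["joint_positions"][5].round(2))
                                                                                                                       ^^^^^^^^^^^^^^^^^^^^^^^^
AttributeError: 'float' object has no attribute 'round'
```

jog_arm(
  targets=[
    {"jaw":0.06,"travel":[-0.1025,-0.114,-0.01],"roll":0},
    {"jaw":0.06,"travel":[-0.1025,-0.114,-0.01],"roll":0},
    {"jaw":0.06,"travel":[-0.1025,-0.114,-0.01],"roll":0},
    {"jaw":0.06,"travel":[-0.1025,-0.114,-0.01],"roll":0},
    {"jaw":0.06,"travel":[-0.1025,-0.114,-0.01],"roll":0},
    {"jaw":0.06,"travel":[-0.1025,-0.114,-0.01],"roll":0},
    {"jaw":0.06,"travel":[-0.1025,-0.114,-0.01],"roll":0},
  ],
)

```text
clock: 8.92
eef_pos: [0.6537, -0.2771, 0.2082]
ee_rot: [-0.624, -3.078, -0.002]
force: [-0.5, 0.7, 0.6]
gripper_width: 0.0604
grip_force: 0.0
```

```bash
sed -i 's/o\["gripper_width"\].round(4)/round(o["gripper_width"],4)/' st.py; python3 - <<'E'
from st import *; import pickle
s=eyes.snapshot("wrist"); o,M=st(); pickle.dump(s,open("w6.pkl","wb")); im=s["image"]; cv2.imwrite("pics/w6.png",im[:,:,::-1])
print("probe expected px",proj(s,[.577,-.248,.126]))
bl,l=blobs(im,(3,150,60),(20,255,255),100)
for c,t in bl: print(c,t,plane(s,*c,.126))
hsv=cv2.cvtColor(im,cv2.COLOR_RGB2HSV)
i=1+max(range(len(bl)),key=lambda i:bl[i][1][4]) if bl else 0
E
```

```text
t 8.9667 p [ 0.6538 -0.2764  0.2084] x [-0.921  0.389  0.001] y [0.389 0.921 0.001] F [ 0.9  0.2 -0.1] w 0.06 j6 -1.74
probe expected px [[283.76060751  90.98039931]]
[277.8  88.2] [257, 68, 42, 43, 886] [ 0.57395421 -0.25081231  0.126     ]
```

```bash
python3 - <<'E'
import pickle; from h import *
s=pickle.load(open("w6.pkl","rb")); im=s["image"]; hsv=cv2.cvtColor(im,cv2.COLOR_RGB2HSV)
m=cv2.inRange(hsv,(3,150,60),(20,255,255));k=np.zeros_like(m);k[55:125,245:315]=1;m*=k
h=cv2.convexHull(cv2.findNonZero(m));print("minrect",cv2.minAreaRect(h))
q=cv2.approxPolyDP(h,4,True)[:,0];print(q.tolist())
for p in cv2.boxPoints(cv2.minAreaRect(h)):print(p,plane(s,*p,.126))
# black cap
g=cv2.cvtColor(im,cv2.COLOR_RGB2GRAY);b=cv2.inRange(hsv,(0,0,0),(180,255,45));b*=k
n,l,st_,c=cv2.connectedComponentsWithStats(b)
for i in range(1,n):
    if st_[i,4]>40:print("dark",c[i],st_[i],plane(s,*c[i],.134))
# stand top grey: hull in neighbourhood
gm=cv2.inRange(hsv,(0,0,70),(180,60,190));k[:]=0;k[10:175,195:365]=1;gm*=k
n,l,st_,c=cv2.connectedComponentsWithStats(gm)
j=1+np.argmax(st_[1:,4]);hh=cv2.convexHull(cv2.findNonZero((l==j).astype(np.uint8)));print("stand",st_[j],cv2.minAreaRect(hh));
for p in cv2.boxPoints(cv2.minAreaRect(hh)):print(p,plane(s,*p,.064))
E
```

```text
minrect ((277.7100524902344, 88.74839782714844), (40.72743606567383, 41.80656814575195), 2.290609836578369)
[[295, 109], [259, 108], [260, 68], [298, 72]]
[256.52716 108.82108] [ 0.5803211  -0.26853233  0.126     ]
[258.19806  67.04792] [ 0.55741317 -0.25701119  0.126     ]
[298.89294  68.67571] [ 0.56826155 -0.23397079  0.126     ]
[297.22205  110.448875] [ 0.5915335  -0.24476011  0.126     ]
dark [276.98529412  89.27139037] [262  74  31  32 748] [ 0.5744457 -0.2513093  0.134    ]
stand [ 236   41   92   95 6083] ((279.9908447265625, 87.81945037841797), (89.43915557861328, 90.5970687866211), 3.4336304664611816)
[232.6385 130.3583] [ 0.58937693 -0.3008042   0.064     ]
[238.06459   39.923874] [ 0.5272273  -0.26654833  0.064     ]
[327.3432    45.280594] [ 0.55823538 -0.20362276  0.064     ]
[321.9171  135.71503] [ 0.62277698 -0.23353502  0.064     ]
```

jog_arm(
  targets=[
    {"jaw":0.06,"travel":[0.04,-0.0035,0],"roll":0.05},
    {"jaw":0.06,"travel":[0.083,-0.0073,0],"roll":0.05},
    {"jaw":0.06,"travel":[0.083,-0.0073,0],"roll":0.05},
    {"jaw":0.06,"travel":[0.083,-0.0073,0.02],"roll":0.05},
    {"jaw":0.06,"travel":[0.083,-0.0073,0.05],"roll":0.05},
    {"jaw":0.06,"travel":[0.083,-0.0073,0.08],"roll":0.05},
    {"jaw":0.06,"travel":[0.083,-0.0073,0.105],"roll":0.05},
    {"jaw":0.06,"travel":[0.083,-0.0073,0.12],"roll":0.05},
    {"jaw":0.06,"travel":[0.083,-0.0073,0.12],"roll":0.05},
    {"jaw":0.06,"travel":[0.083,-0.0073,0.12],"roll":0.05},
  ],
)

```text
clock: 9.8
eef_pos: [0.5745, -0.2505, 0.0886]
ee_rot: [-0.698, -3.061, -0.001]
force: [0.2, 0.5, 0.3]
gripper_width: 0.0602
grip_force: 0.0
```

jog_arm(
  targets=[
    {"jaw":0.015,"travel":[0,0,0],"roll":0},
    {"jaw":0.015,"travel":[0,0,0],"roll":0},
    {"jaw":0.015,"travel":[0,0,0],"roll":0},
    {"jaw":0.015,"travel":[0,0,0],"roll":0},
    {"jaw":0.015,"travel":[0,0,0],"roll":0},
    {"jaw":0.015,"travel":[0,0,0],"roll":0},
    {"jaw":0.015,"travel":[0,0,0],"roll":0},
  ],
  force=25,
)

```text
clock: 10.38
eef_pos: [0.5761, -0.2525, 0.0909]
ee_rot: [0.7, 3.06, -0.001]
force: [0.1, 1.5, 6.4]
gripper_width: 0.0255
grip_force: 28.3
```

jog_arm(
  targets=[
    {"jaw":0.015,"travel":[0,0,-0.008],"roll":0},
    {"jaw":0.015,"travel":[0,0,-0.018],"roll":0},
    {"jaw":0.015,"travel":[0,0,-0.028],"roll":0},
    {"jaw":0.015,"travel":[0,0,-0.034],"roll":0},
    {"jaw":0.015,"travel":[0,0,-0.034],"roll":0},
    {"jaw":0.015,"travel":[0,0,-0.034],"roll":0},
  ],
  force=25,
)

```text
clock: 10.88
eef_pos: [0.5752, -0.2524, 0.1237]
ee_rot: [0.7, 3.061, -0.001]
force: [-0.2, 0.1, -1.5]
gripper_width: 0.0256
grip_force: 27.4
```

```bash
cat >> st.py <<'E'
def orange(verbose=True):
    a=eyes.snapshot("scene");b=eyes.snapshot("side");o,M=st();C=o["eef_pos"]-.019*M[:,2]
    out=[]
    for s in(a,b):
        c=proj(s,C)[0].round().astype(int);hsv=cv2.cvtColor(s["image"],cv2.COLOR_RGB2HSV)
        m=cv2.inRange(hsv,(3,170,80),(18,255,255));k=np.zeros_like(m);k[max(0,c[1]-35):c[1]+35,max(0,c[0]-25):c[0]+25]=1;m*=k
        p=cv2.findNonZero(m);print("tcp px",c,None if p is None else(len(p),p[:,0].mean(0),p[:,0].min(0),p[:,0].max(0)))
    return a,b,o,M
E
python3 -c "
from st import *
orange()"
```

```text
t 10.9833 p [ 0.5746 -0.2519  0.1225] x [-0.9    0.435  0.001] y [0.435 0.9   0.   ] F [-0.4 -0.5 -0.9] w 0.026 j6 -1.72
tcp px [376 213] (342, array([372.01754386, 219.47076023]), array([365, 201], dtype=int32), array([382, 234], dtype=int32))
tcp px [276 151] (144, array([277.31944444, 157.19444444]), array([270, 144], dtype=int32), array([282, 167], dtype=int32))
```

jog_arm(
  targets=[
    {"jaw":0.015,"travel":[0.004,0,0],"roll":0},
    {"jaw":0.015,"travel":[0.008,0,0],"roll":0},
    {"jaw":0.015,"travel":[0.012,0,0],"roll":0},
    {"jaw":0.015,"travel":[0.012,0,0],"roll":0},
  ],
  force=20,
)

```text
clock: 11.32
eef_pos: [0.564, -0.2467, 0.1231]
ee_rot: [0.7, 3.062, -0.0]
force: [2.6, -0.2, -1.2]
gripper_width: 0.026
grip_force: 27.2
```

```bash
python3 -c "
from st import *
orange()"
```

```text
t 11.4167 p [ 0.564  -0.2467  0.123 ] x [-0.901  0.435 -0.   ] y [0.435 0.901 0.   ] F [ 3.3 -0.2 -0.9] w 0.0262 j6 -1.73
tcp px [371 214] (299, array([367.3812709 , 221.14046823]), array([362, 204], dtype=int32), array([378, 236], dtype=int32))
tcp px [280 151] (132, array([280.34848485, 157.88636364]), array([272, 145], dtype=int32), array([286, 167], dtype=int32))
```

jog_arm(
  targets=[
    {"jaw":0.015,"travel":[0.004,0,0],"roll":0},
    {"jaw":0.015,"travel":[0.008,0,0],"roll":0},
    {"jaw":0.015,"travel":[0.012,0,0],"roll":0},
    {"jaw":0.015,"travel":[0.0155,0,0],"roll":0},
    {"jaw":0.015,"travel":[0.017,0,0],"roll":0},
    {"jaw":0.015,"travel":[0.017,0,0],"roll":0},
    {"jaw":0.015,"travel":[0.017,0,0],"roll":0},
  ],
  force=20,
)

```text
clock: 12.0
eef_pos: [0.5483, -0.2393, 0.1228]
ee_rot: [-0.7, -3.061, -0.0]
force: [1.9, -0.3, -1.8]
gripper_width: 0.0256
grip_force: 26.7
```

```bash
python3 - <<'E'
from st import *
a,b,o,M=orange()
x0=np.array([.5744,-.2511]); print("lateral from hole centre", M[:2,0]@(o["eef_pos"][:2]-x0), M[:2,1]@(o["eef_pos"][:2]-x0))
E
```

```text
t 12.1 p [ 0.5483 -0.2393  0.1228] x [-0.901  0.435  0.001] y [ 0.435  0.901 -0.   ] F [ 2.8  0.9 -1.6] w 0.026 j6 -1.73
tcp px [363 216] (221, array([361.34841629, 223.33484163]), array([355, 207], dtype=int32), array([375, 238], dtype=int32))
tcp px [285 152] (112, array([283.78571429, 159.48214286]), array([275, 147], dtype=int32), array([292, 168], dtype=int32))
lateral from hole centre 0.02858803929608325 -0.000753603557835306
```

jog_arm(
  targets=[
    {"jaw":0.01,"travel":[0,0,0],"roll":0},
    {"jaw":0.01,"travel":[0,0,0],"roll":0},
    {"jaw":0.01,"travel":[0,0,-0.01],"roll":0},
    {"jaw":0.01,"travel":[0,0,-0.03],"roll":0},
    {"jaw":0.01,"travel":[0,0,-0.055],"roll":0},
    {"jaw":0.01,"travel":[0,0,-0.078],"roll":0},
    {"jaw":0.01,"travel":[0,0,-0.078],"roll":0},
  ],
  force=90,
)

```text
clock: 12.68
eef_pos: [0.5509, -0.2411, 0.207]
ee_rot: [0.699, 3.055, -0.005]
force: [0.5, -0.9, -0.4]
gripper_width: 0.0243
grip_force: 89.0
```

jog_arm(
  targets=[
    {"jaw":0.01,"travel":[0.01,0.03,0],"roll":-0.1},
    {"jaw":0.01,"travel":[0.02,0.065,0],"roll":-0.2},
    {"jaw":0.01,"travel":[0.03,0.1,0],"roll":-0.3},
    {"jaw":0.01,"travel":[0.04,0.135,0],"roll":-0.38},
    {"jaw":0.01,"travel":[0.05,0.17,0],"roll":-0.45},
    {"jaw":0.01,"travel":[0.0586,0.193,0],"roll":-0.479},
    {"jaw":0.01,"travel":[0.0586,0.193,0],"roll":-0.479},
    {"jaw":0.01,"travel":[0.0586,0.193,0],"roll":-0.479},
    {"jaw":0.01,"travel":[0.0586,0.193,0],"roll":-0.479},
  ],
  force=90,
)

```text
clock: 13.43
eef_pos: [0.5794, -0.0405, 0.2004]
ee_rot: [0.046, -3.14, 0.0]
force: [0.4, -0.3, -1.4]
gripper_width: 0.0248
grip_force: 89.2
```

```bash
python3 - <<'E'
from st import *; import pickle
a,b,o,M=orange(); pickle.dump((a,b,o,M),open("p7.pkl","wb"))
yaw=M[:2,0]
tip=o["eef_pos"]+M@[-.033,0,.080]
print("tip guess",tip,proj(a,tip),proj(b,tip)," mark px",proj(a,[.618,-.0388,.0714]),proj(b,[.618,-.0388,.0714]))
ca=proj(a,tip)[0].astype(int);cb=proj(b,tip)[0].astype(int)
A=a["image"][ca[1]-60:ca[1]+45,ca[0]-45:ca[0]+35];B=b["image"][cb[1]-60:cb[1]+45,cb[0]-45:cb[0]+35]
print("A off",ca-[45,60],"B off",cb-[45,60])
cv2.imwrite("pics/p7.png",np.hstack([cv2.resize(X,(400,525),interpolation=cv2.INTER_CUBIC) for X in(A,B)])[:,:,::-1])
E
```

```text
t 13.5333 p [ 0.5796 -0.0413  0.2006] x [-1.    -0.028  0.001] y [-0.028  1.    -0.   ] F [ 0.8  0.3 -1.6] w 0.0251 j6 -1.87
tcp px [287 142] (269, array([285.40520446, 148.44981413]), array([278, 134], dtype=int32), array([296, 161], dtype=int32))
tcp px [260 138] (107, array([254.89719626, 150.28037383]), array([248, 132], dtype=int32), array([267, 158], dtype=int32))
tip guess [ 0.61254476 -0.0404521   0.12061987] [[293.82974718 179.26797786]] [[245.15893287 181.5988759 ]]  mark px [[293.65822426 197.25938857]] [[242.72940751 202.62804909]]
A off [248 119] B off [200 121]
```

View pics/p7.png

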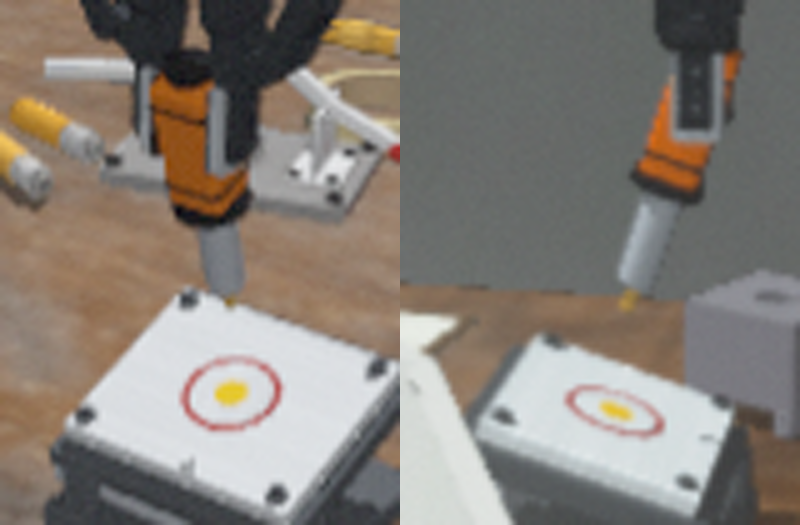

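The scene crop shows the tip end at image pixel (294.2,179.6) above the mark at (294.4,197.4). The side crop shows the tip at (245,182), the mark at (243.2,203.2), and the probe leaning toward the low front. Both tip positions match the prediction within 0.5 px. Next I check the lean angle numerically.

```bash
python3 - <<'E'
from h import *; import pickle
a,b,o,M=pickle.load(open("p7.pkl","rb"))
piv=o["eef_pos"]+M@[0,0,-.020]
def axis(th): # unit tip->cap in world
    return M@np.array([np.sin(th),0,-np.cos(th)])
for nm,s,roi in(("scene",a,(285,160,300,180)),("side",b,(240,155,260,182))):
    hsv=cv2.cvtColor(s["image"],cv2.COLOR_RGB2HSV);m=np.zeros(hsv.shape[:2],np.uint8)
    x0,y0,x1,y1=roi;sub=hsv[y0:y1,x0:x1];m[y0:y1,x0:x1]=((sub[...,1]<60)&(sub[...,2]>(120 if nm=="side" else 105)))
    n,l,st,c=cv2.connectedComponentsWithStats(m);i=1+np.argmax(st[1:,4]);ys,xs=np.nonzero(l==i)
    rows=[(y,xs[ys==y].min(),xs[ys==y].max()) for y in sorted(set(ys))];print(nm,st[i].tolist(),rows)
    r=np.array([q for q in rows if q[2]-q[1]>=5]);r=r[1:-1];mid=(r[:,1]+r[:,2])/2;k=np.polyfit(r[:,0],mid,1);print("dx/dy centreline",k[0],"edges",np.polyfit(r[:,0],r[:,1],1)[0],np.polyfit(r[:,0],r[:,2],1)[0])
    for th in np.radians([14,16,18,20,22]):
        tip=piv-.1055*axis(th);q=proj(s,np.array([tip+.02*axis(th),tip+.055*axis(th)]));print(np.degrees(th).round(),"pred",((q[1]-q[0])[0]/(q[1]-q[0])[1]).round(3),"tip",proj(s,tip)[0].round(1))
E
```

```text
scene [285, 163, 13, 17, 132] [(np.int64(163), np.int64(295), np.int64(295)), (np.int64(164), np.int64(293), np.int64(295)), (np.int64(165), np.int64(287), np.int64(295)), (np.int64(166), np.int64(287), np.int64(295)), (np.int64(167), np.int64(288), np.int64(296)), (np.int64(168), np.int64(288), np.int64(296)), (np.int64(169), np.int64(288), np.int64(296)), (np.int64(170), np.int64(288), np.int64(296)), (np.int64(171), np.int64(288), np.int64(296)), (np.int64(172), np.int64(288), np.int64(296)), (np.int64(173), np.int64(289), np.int64(297)), (np.int64(174), np.int64(289), np.int64(297)), (np.int64(175), np.int64(289), np.int64(296)), (np.int64(176), np.int64(285), np.int64(296)), (np.int64(177), np.int64(285), np.int64(295)), (np.int64(178), np.int64(287), np.int64(292)), (np.int64(179), np.int64(287), np.int64(292))]
dx/dy centreline -0.11263736263736437 edges -0.11538461538461911 -0.10989010989010647
14.0 pred 0.125 tip [291.9 181.5]
16.0 pred 0.153 tip [292.8 180.5]
18.0 pred 0.181 tip [293.7 179.5]
20.0 pred 0.211 tip [294.6 178.4]
22.0 pred 0.243 tip [295.5 177.3]
side [243, 160
[... 466 characters left out ...]
5), np.int64(252)), (np.int64(170), np.int64(245), np.int64(251)), (np.int64(171), np.int64(244), np.int64(251)), (np.int64(172), np.int64(244), np.int64(251)), (np.int64(173), np.int64(244), np.int64(250)), (np.int64(174), np.int64(243), np.int64(250)), (np.int64(175), np.int64(243), np.int64(250)), (np.int64(176), np.int64(243), np.int64(249)), (np.int64(177), np.int64(244), np.int64(249)), (np.int64(178), np.int64(245), np.int64(248))]
dx/dy centreline -0.3351648351648299 edges -0.3296703296703297 -0.3406593406593423
14.0 pred -0.258 tip [248.5 182.8]
16.0 pred -0.296 tip [246.9 182.3]
18.0 pred -0.336 tip [245.3 181.8]
20.0 pred -0.376 tip [243.8 181.2]
22.0 pred -0.417 tip [242.2 180.5]
```

jog_arm(
  targets=[
    {"jaw":0.01,"travel":[-0.001,0.0015,0.012],"roll":0},
    {"jaw":0.01,"travel":[-0.001,0.0015,0.024],"roll":0},
    {"jaw":0.01,"travel":[-0.001,0.0015,0.032],"roll":0},
    {"jaw":0.01,"travel":[-0.001,0.0015,0.0345],"roll":0},
    {"jaw":0.01,"travel":[-0.001,0.0015,0.0345],"roll":0},
    {"jaw":0.01,"travel":[-0.001,0.0015,0.0345],"roll":0},
    {"jaw":0.01,"travel":[-0.001,0.0015,0.0345],"roll":0},
  ],
  force=110,
)

```text
clock: 14.12
eef_pos: [0.5812, -0.0388, 0.1668]
ee_rot: [-0.046, 3.141, -0.0]
force: [-0.6, -0.2, -1.1]
gripper_width: 0.025
grip_force: 108.0
```

```bash
python3 - <<'E'
from st import *; import pickle
a=eyes.snapshot("scene");b=eyes.snapshot("side");o,M=st();pickle.dump((a,b,o,M),open("p8.pkl","wb"))
th=np.radians(18);tip=o["eef_pos"]+M@[-.0326,0,.0803];mk=np.array([.618,-.0388,.0714]);N=np.array([-.3089,-.009,.9511])
d=tip-mk;h=d@N;print("h",h,"perp",d-h*N)
cent=[]
for s in(a,b):
    print("pred tip",proj(s,tip)[0],"pred mark",proj(s,mk)[0])
    c=proj(s,mk)[0].round().astype(int);hsv=cv2.cvtColor(s["image"],cv2.COLOR_RGB2HSV)
    m=cv2.inRange(hsv,(15,100,90),(35,255,255));k=np.zeros_like(m);k[c[1]-17:c[1]+8,c[0]-9:c[0]+10]=1;m=(m*k>0).astype(np.uint8)
    print("\n".join("%d "%y+"".join(".#"[v] for v in m[y,c[0]-9:c[0]+10]) for y in range(c[1]-17,c[1]+8)), "x0",c[0]-9)
E
```

```text
t 14.2167 p [ 0.5813 -0.0388  0.167 ] x [-1.    -0.029 -0.001] y [-0.029  1.    -0.   ] F [ 0.3 -0.8 -1.7] w 0.0246 j6 -1.87
h 0.015840999523106792 perp [0.00086575 0.0011039  0.0002901 ]
pred tip [292.5705586  191.97364995] pred mark [293.65822426 197.25938857]
180 ...................
181 ...................
182 ...................
183 ...................
184 ...................
185 ...................
186 ...................
187 ...................
188 ...................
189 ...................
190 ...................
191 ...................
192 ........#..........
193 ...................
194 ...................
195 .........#.........
196 .......#####.......
197 ......######.......
198 ......######.......
199 .......###.........
200 ...................
201 ...................
202 ...................
203 ...................
204 ................... x0 285
pred tip [244.37105502 196.41613568] pred mark [242.72940751 202.62804909]
186 ...................
187 ...................
188 ...................
189 ...................
190 ...................
191 ...................
192 ...................
193 ...................
194 ..........##.......
195 ..........#........
196 ..........#........
197 ...................
198 ...................
199 ...................
200 ...................
201 ...................
202 ......#####........
203 .......#####.......
204 ..........##.......
205 ...................
206 ...................
207 ...................
208 ...................
209 ...................
210 ................... x0 234
```

jog_arm(
  targets=[
    {"jaw":0.01,"travel":[-0.001,-0.0011,0.004],"roll":0},
    {"jaw":0.01,"travel":[-0.002,-0.0011,0.008],"roll":0},
    {"jaw":0.01,"travel":[-0.003,-0.0011,0.012],"roll":0},
    {"jaw":0.01,"travel":[-0.003,-0.0011,0.012],"roll":0},
    {"jaw":0.01,"travel":[-0.003,-0.0011,0.012],"roll":0},
    {"jaw":0.01,"travel":[-0.003,-0.0011,0.012],"roll":0},
  ],
  force=110,
)

```text
clock: 14.72
eef_pos: [0.5838, -0.0397, 0.1543]
ee_rot: [0.046, -3.141, -0.0]
force: [-0.3, -0.1, -1.6]
gripper_width: 0.0252
grip_force: 108.1
```

```bash
cat >> st.py <<'E'
def avg(n=20):
    F=[];P=[]
    for i in range(n):
        eyes.snapshot("wrist");o=ctrl.observe();F.append(o["force"]);P.append(o["eef_pos"])
    M=R.from_rotvec(o["ee_rot"]).as_matrix();p=np.mean(P,0);N=np.array([-.3089,-.009,.9511]);mk=np.array([.618,-.0388,.0714])
    tip=p+M@[-.0326,0,.0803];d=tip-mk;f=np.mean(F,0)
    print("F",f.round(2),"sd",np.std(F,0).round(2),"FN",(f@N).round(2),"p",p.round(4),"h",(d@N).round(4),"perp",(d-(d@N)*N).round(4),"t",o["clock"])
E
python3 -c "
from st import *
avg(25)"
```

```text
F [ 0.02 -0.07 -1.59] sd [0.45 0.68 0.4 ] FN -1.51 p [ 0.5839 -0.0397  0.1544] h 0.0031 perp [-0.0005  0.0001 -0.0002] t 15.9667
```

jog_arm(
  targets=[
    {"jaw":0.01,"travel":[-0.0009,0,0.0015],"roll":0},
    {"jaw":0.01,"travel":[-0.0012,0,0.0025],"roll":0},
    {"jaw":0.01,"travel":[-0.0016,0,0.0035],"roll":0},
    {"jaw":0.01,"travel":[-0.002,0,0.0045],"roll":0},
    {"jaw":0.01,"travel":[-0.0022,0,0.0053],"roll":0},
    {"jaw":0.01,"travel":[-0.0022,0,0.0053],"roll":0},
    {"jaw":0.01,"travel":[-0.0022,0,0.0053],"roll":0},
  ],
  force=110,
)

```text
clock: 16.55
eef_pos: [0.5861, -0.0397, 0.1492]
ee_rot: [0.046, -3.141, 0.0]
force: [-2.1, 0.1, 1.7]
gripper_width: 0.0251
grip_force: 108.4
```

```bash
python3 -c "
from st import *
avg(25)"
```

```text
F [-2.03 -0.22  1.96] sd [0.52 0.54 0.5 ] FN 2.49 p [ 0.5861 -0.0397  0.1492] h -0.0026 perp [-0.0001  0.0001 -0.    ] t 17.8
```

jog_arm(
  targets=[
    {"jaw":0.01,"travel":[0.0002,0,-0.0008],"roll":0},
    {"jaw":0.01,"travel":[0.0002,0,-0.0008],"roll":0},
    {"jaw":0.01,"travel":[0.0002,0,-0.0008],"roll":0},
    {"jaw":0.01,"travel":[0.0002,0,-0.0008],"roll":0},
  ],
  force=110,
)

```text
clock: 18.13
eef_pos: [0.5859, -0.0397, 0.1499]
ee_rot: [0.046, -3.141, -0.0]
force: [-1.1, -0.7, 1.1]
gripper_width: 0.0251
grip_force: 108.5
```

```bash
python3 - <<'E'
from st import *; import pickle
avg(25)
a=eyes.snapshot("scene");b=eyes.snapshot("side");o,M=st();pickle.dump((a,b,o,M),open("p9.pkl","wb"))
# tilt re-check, side view barrel
hsv=cv2.cvtColor(b["image"],cv2.COLOR_RGB2HSV);q=proj(b,o["eef_pos"]+M@[-.0326,0,.0803])[0];print("tip px",q)
x0,y0=int(q[0])-8,int(q[1])-24
for y in range(y0,y0+32):print(y,x0," ".join("%3d"%v for v in hsv[y,x0:x0+24,2]))
E
```

```text
F [-1.64 -0.46  1.65] sd [0.53 0.45 0.45] FN 2.08 p [ 0.5859 -0.0396  0.1499] h -0.0019 perp [-0.0001  0.0001 -0.    ] t 19.3833
t 19.4833 p [ 0.5859 -0.0397  0.1499] x [-1.    -0.029  0.   ] y [-0.029  1.    -0.   ] F [-0.7 -0.4  1.7] w 0.0248 j6 -1.87
tip px [242.5172039  203.38523639]
179 234 101 110 110 110 108 108 107 109  99  70  61  64  69  88 105 123 143 169 176 179 174 168 134  86
180 234 128 135 134 133 131 130 126 127 123 113  86  65  60  61  63  71  88 115 143 170 170 157 106  76
181 234 143 142 143 139 137 138 135 135 135 130 119  98  72  64  60  58  60  68  86 111 112 104  70  71
182 234 142 141 141 137 136 139 135 135 134 132 130 123 108  97  76  63  60  57  59  58  64  60  57  69
183 234 142 137 137 136 135 136 134 136 132 135 137 143 133 130 119  98  77  73  63  59  58  60  67  89
184 234 136 134 134 131 132 133 134 131 130 130 140 172 168 140 138 130 121 119 103  90  93 101 107 116
185 234 129 127 125 126 128 129 129 128 126 127 141 182 177 144 142 137 134 125 113 112 117 117 121 124
186 234 119 118 120 119 121 124 123 123 126 130 154 185 178 159 146 139 133 123 114
[... 1816 characters left out ...]
 217 219 219 219 213 191 159 147 140 146 155 150 156 180 217 220 224 225 224
205 234 224 223 213 204 196 194 205 210 213 216 211 203 191 155 147 147 131 122 137 165 184 217 221 221
206 234 224 225 224 222 211 206 201 196 194 199 206 215 214 198 197 186 136 117 116 137 148 168 170 173
207 234 224 225 227 225 225 225 218 209 206 199 187 192 189 191 187 175 169 163 135 146 148 148 139 141
208 234 225 226 226 226 227 227 226 225 223 211 205 205 207 204 192 189 201 203 204 206 206 195 153 144
209 234 226 226 227 227 227 227 228 226 223 223 222 223 224 223 213 214 220 223 222 223 222 221 206 196
210 234 228 228 227 228 227 227 225 224 223 225 224 226 226 225 223 222 223 224 223 223 224 223 223 222
```

The normal force rose by 3.6 N, which is about 4.1 mm of tip travel. In the side view the barrel slope is −0.333, the value for 18°. The estimated offset from the mark is 0.1 mm. I'm handing in.

```bash
python3 -c "
from bench import ctrl
print(ctrl.job_done())"
```

```text
the job is handed in; nothing more can be done
None
```

The job is handed in at about 19.5 s of the 51 s: the nozzle holder lies on the bench, and the gripper holds the probe square to the plate on the yellow spot, tip about 4.1 mm in by the measured force; the dish, sleeve and tin were not touched.

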